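Unpin the housing and roll it onto its next face

TASK

The aluminium housing is held in the blue turning fixture by the T-handled pin: unlock the pin by turning its handle anticlockwise, feeling for the place where it comes free and never forcing it, draw it straight up out of the housing and hang it upright by its collar in the forked rest without dropping it. Then slide the housing up to the step and tip it over the step, so that it lies flat and square on the raised table, with the face that looked away from the step upwards.

Things in the scene. Friction and masses are not known exactly. Their poses are not given: they have to be found in the camera images.
- fixture: Blue turning fixture, fixed, 215 (x) x 160 mm; origin on the bench under its middle line, x from the low table to the raised one. Low table: x -110 to +10 mm, top 34 mm up. Raised steel table: x +10 to +105, y -75 to +75 mm, top 44 mm up. Side guides on the low table, 12 mm high, x -106 to +6 mm, leave 107 mm for the 100 mm wide housing. The pin's axis is at x = -40, y = 0.
- step (a point): Middle of the upper edge of the 10 mm step between the tables (fixture x = +10 mm, 44 mm up): the fence. The housing starts 20 mm short of it. Pushed high up before it stands against the step, the housing may tip too soon and come to lie askew on it. Against the step it rolls over this edge, balancing after about 45 degrees; its faces are grippy, and a pusher that does not rise with the face jams.
- bush (a point): Middle of the bush in the low table, under the housing and out of sight, at table level, on the pin's axis. Its upper 8 mm is a plate with a 31 x 13 mm through slot, under which the pin's head catches. The slot's angle differs each time and is not shown by this point's axes.
- housing: Loose cast aluminium housing, 0.6 to 0.96 kg, 60 (x) x 100 (y) x 80 (z) mm, 32 mm vertical bore in the middle; origin at its centre. It starts upright on the low table round the pin, top 114 mm above the bench; the face with the round port is its -x face, which looks away from the step. Tipped rightly, that face is up, the +x face lies on the raised table and the centre is 74 mm above the bench.
- pin: Loose steel T-handled pin, 0.2 to 0.29 kg; origin at the middle of the handle bar, x along the bar, z up along the pin. Collar of 50 mm diameter, underside 41 mm below the origin, on the housing; 28 mm shank down to 120 mm below; thin neck; flat hammer head 26 x 7 x 6 mm in line with the bar, foot 138 mm below. Locked, the pin can rise about 2 mm. More than 60 N against the fixture is forcing.
- pin_handle (a point): Middle of the pin's handle bar, where it is grasped: bar 80 mm long (x), 12 mm thick (y), 16 mm high, 155 mm above the bench at the start. The pin comes free where the bar is within about 0.15 rad of the bush's slot: 0.5 to 1.35 rad anticlockwise (from above) of the bar's start direction, not known closer. Turning is easy; a stop ends it about 0.2 rad past the slot's middle.
- pin_rest: Forked rest for the pin: fixed blue stand, 108 x 100 mm, z up; origin on the bench straight below the seat of the fork. The fork is open towards its -x. With the pin hung in the seat its shank is in the slot, its collar on the fork and its bar's middle 171 mm above the bench; any turn of the handle will do.
- seat (a point): Seat of the fork: on its slot's middle line, level with its top, 130 mm above the bench. The slot is 34 mm wide and ends 18 mm behind the seat; two stop pegs, 6 mm high, stand at the fork's tips 36 mm in front of it.
Mind the look-alikes: they are no part of the job. What is shaped like the pin but red or yellow is not meant.

How it is judged:
On the way, in this order (a step that is already met when the one before it is completed fails the run):
1. the pin is drawn clear of the standing housing (z of pin_handle in the frame of housing above 0.178 m and angle between housing's own z axis and vertical below 0.1 rad), for 0.1 s.
2. the pin hangs upright in the fork (horizontal distance between pin_handle and pin_rest below 0.02 m and z of pin_handle in the frame of pin_rest between 0.165 and 0.177 m and angle between pin_handle's own z axis and vertical below 0.12 rad), for 0.1 s.
3. the housing lies on its next face on the raised table (angle between housing's own x axis and vertical above 3.05 rad and z of housing in the frame of fixture between 0.069 and 0.079 m), for 0.1 s.
At the end, for the whole second after the job is handed in: Housing at rest flat (0.09 rad) on the raised table, port face up, centre 69-79 mm up, 20-95 mm along the fixture's x, within 30 mm of its middle, square within 0.2 rad; pin at rest, hanging upright (0.12 rad) in the fork, within 20 mm of the seat, handle 165-177 mm up (all of step 2 and all of step 3 and x of housing in the frame of fixture between 0.02 and 0.095 m and y of housing in the frame of fixture between -0.03 and 0.03 m and angle between the y axis of housing and the y axis of fixture, either way round below 0.2 rad and linear speed of each of housing, pin below 0.02 m/s); the robot touches nothing.
It fails at once if the pin is forced: more than 60 N between it and the fixture (contact force between pin and fixture above 60 N).
It fails at once if the pin is dropped: its handle comes lower than 120 mm above the bench (height (world z) of pin_handle below 0.12 m).
It also fails if it takes over 61 s, if anything falls off the work surface, if the arm or the gripper's body presses on something with over 40 N, if the wrist force passes 120 N, or if a joint passes its speed limit or range.

ROBOT

A 7-joint arm with a two-finger parallel gripper is mounted at the origin on a cart in front of the work surface, level with it; the furniture and walls round the work are solid. World frame = base frame: x ahead of the robot, y to its left, z up, the work surface at z = 0. Lengths are in m, angles in rad, forces in N, time in s.
With the tool pointing down it reaches from about 0.425 to 0.875 m from the base axis. Payload 4.7 kg.
Tool frame: the origin (TCP) lies where the fingers leave the gripper's body, on its centre line; the fingertips stand 70 mm ahead of it and the grasp point (between the pads) lies 51 mm ahead of it; z points along the fingers, y is the line along which they close (so a half turn about z gives the same grasp; the last joint's range is limited). The gripper opens to 87 mm and grips with 3 to 60 N. Pads are 19 mm wide; open, the fingers measure 117 mm over their backs; the gripper's body (75 mm by 190 mm) begins 51 mm behind the grasp point.
Start: joints at [1.291, 0.321, -0.07, 1.45, 0.023, 1.371, -0.057], TCP at [0.188, -0.622, 0.292] pointing down, gripper open.
Joint ranges: [-2.86, 2.86], [-0.3, 2.09], [-1.38, 1.24], [0.06, 2.45], [-1.56, 4.7], [0.09, 2.05], [-2.69, 2.69]. Speed limits (rad/s): [2.57, 2.57, 3.14, 3.14, 3.14, 3.14, 3.14].

INTERFACE

Orientations are given as a rotation vector (axis times angle).
In Python, from bench import ctrl gives the robot as it stands.
- The arm moves only by the tool drive_tool, never from a script. Its argument "motion" is a list of rows, each a list of 3 entries, a list of its own where there are three numbers: the shift along the tool's x, y, z in cm, then the turn, a rotation vector about the tool's x, y, z in degrees, then the opening, from -1 (shut) to 1 (fully open). In form: [[[x, y, z], [ax, ay, az], claw], ...]. A call has 1 to 12 rows; each row shifts and turns the commanded pose from where the row before left it, along the tool's axes as they then stand; what a row does not reach is not made up. A row lasts 1/8 s, in which the tool goes at most 62.5 mm and 10.7 degrees, less where a joint would pass 70% of its speed; a pose out of reach is approached as far as the arm can. A call with a gripper value outside its range is refused whole. The fingers move at their own pace and stop on an object; "force" is the grip in N (left out, the last holds). Time passes only in rows, so rows that do not move let the fingers close. It gives the time, the measured TCP pose, the force, the opening and the grip force at its end, in the units of the state.
- ctrl.get_state(): the state, without advancing time (a new reading comes with each control period).
- ctrl.get_image(name): name is "scene" or "top" or "wrist"; returns the picture (384x512x3 uint8, red, green, blue); there is no depth.
- ctrl.calibration(name): a dict with "K" (3x3 intrinsics, pixels), "distortion" ([k1, k2, p1, p2, k3] as OpenCV has them; the pictures are not rectified), "origin" and "attitude" of the camera in the world; the wrist camera has in their place "tool_from_camera" (4x4, takes a point from camera to tool coordinates, whose origin is the TCP and whose axes are the flange's). Camera axes: x right, y up, looking along -z (the intrinsics and any distortion apply to the point x, -y, -z); pixel columns grow to the right and rows downward; lengths in m; the calibration is good to about 2 mm. A picture is of the moment at which its call begins: read the wrist's pose just before it. calibration takes no time and is no camera call.
- ctrl.close_job(): hands the job in; it is judged then, once.
The state is a dict: "time": time; "joint_positions": joint angles; "qd": joint speeds; "joint_torque": joint torques, N m; "position": TCP position; "tool_rot": TCP orientation; "ft_force": force on the tool from outside, world axes, zero at the start; "torque": the same for the moment, N m; "grip_width": opening from 0.0 (shut) to 1.0 (fully open); "grip_force": force on a finger pad.
Only numpy, scipy, OpenCV 4.12 (cv2) and the standard library are available. Lean on these libraries where they do the work, as an engineer would, in place of code of your own. Each camera call takes 0.05 s, during which the arm holds its last target. There are 200 camera calls.

## Working session

There is one attempt and no reset: what is moved stays moved. The work goes in short steps, Python scripts to look and compute and a tool call to move; the robot and the scene stay as the last step left them, time stands still between calls to the robot, and variables do not carry over. Pictures are saved under pics/ and viewed, at most 10 in all, crops included, and the job is handed in when it is done.

Besides the shell and the picture viewer there is one more tool, called after "Call:" as name([rows], argument=value, ...), one row to a line, values as JSON. drive_tool: Moves the arm, as the interface text tells. Its arguments: {"type":"object","properties":{"motion":{"type":"array","items":{"type":"array"}},"force":{"type":"number"}},"required":["motion"]}

```bash
ls; mkdir -p pics; python3 - <<'E'
from bench import ctrl
import cv2
s=ctrl.get_state(); print({k:s[k] for k in('time','position','tool_rot','grip_width')})
for n in('scene','top'):
    cv2.imwrite(f'pics/{n}0.png',ctrl.get_image(n)[:,:,::-1]); print(n,ctrl.calibration(n))
print(ctrl.calibration('wrist'))
E
```

```text
pics
{'time': 0.0, 'position': array([ 0.18806702, -0.62175319,  0.2911595 ]), 'tool_rot': array([-3.10589158e+00, -4.59640477e-01,  6.64752490e-04]), 'grip_width': 0.9971427470145057}
scene {'K': array([[456.78585315,   0.        , 254.90803934],
       [  0.        , 456.78585315, 193.31571206],
       [  0.        ,   0.        ,   1.        ]]), 'distortion': array([0.06302969, 0.        , 0.        , 0.        , 0.        ]), 'origin': array([-0.11309191,  0.65240276,  0.60289146]), 'attitude': array([ 0.48664325, -1.30316693, -2.15493171])}
top {'K': array([[491.04260161,   0.        , 251.65307215],
       [  0.        , 491.04260161, 187.62035393],
       [  0.        ,   0.        ,   1.        ]]), 'distortion': array([-0.18683582,  0.        ,  0.        ,  0.        ,  0.        ]), 'origin': array([ 0.30300569, -0.09071595,  1.26874746]), 'attitude': array([ 0.12745931, -0.12782223, -1.59232935])}
{'K': array([[300.62620184,   0.        , 255.76724636],
       [  0.        , 300.62620184, 190.43539945],
       [  0.        ,   0.        ,   1.        ]]), 'distortion': array([-0.05558157,  0.        ,  0.        ,  0.        ,  0.        ]), 'tool_from_camera': array([[-4.87861339e-04,  9.52190002e-01,  3.05506075e-01,
         8.50752869e-02],
       [ 9.99999774e-01,  6.05766158e-04, -2.91134149e-04,
         6.01635836e-04],
       [-4.62280267e-04,  3.05505864e-01, -9.52190083e-01,
        -9.12692999e-02],
       [ 0.00000000e+00,  0.00000000e+00,  0.00000000e+00,
         1.00000000e+00]])}
```

View pics/scene0.png

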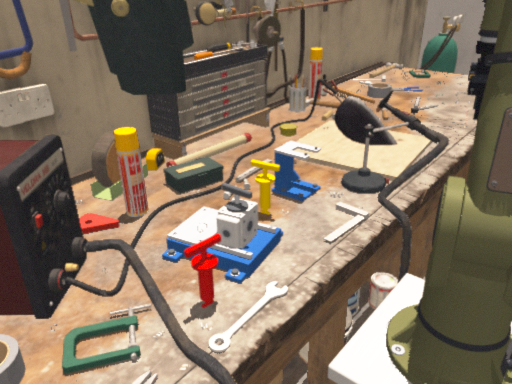

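View pics/top0.png

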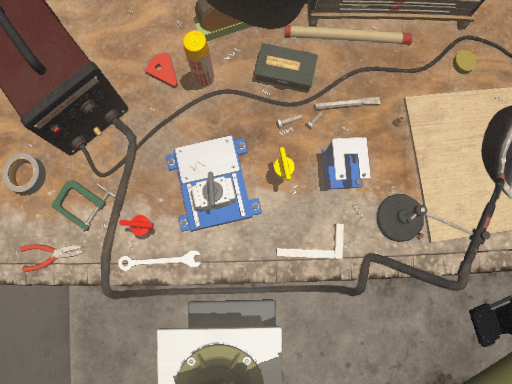

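Candidates for the pin in the top view are grey at (210,190), red at (139,225) and yellow at (285,165). The grey one sits in the housing on the blue fixture, so I choose that one. The fork rest is at about (346,163). Next is a close crop to check this.

```bash
cat > h.py <<'E'
import numpy as np,cv2
from scipy.spatial.transform import Rotation as R
from bench import ctrl
def cam(n,s=None):
    c=ctrl.calibration(n)
    if n=='wrist':
        T=np.eye(4);T[:3,:3]=R.from_rotvec(s['tool_rot']).as_matrix();T[:3,3]=s['position'];T=T@c['tool_from_camera'];return c,T[:3,:3],T[:3,3]
    return c,R.from_rotvec(c['attitude']).as_matrix(),c['origin']
def px2w(n,px,z,s=None):
    c,A,o=cam(n,s)
    u=cv2.undistortPoints(np.array(px,float).reshape(-1,1,2),c['K'],c['distortion']).reshape(-1,2)
    z=np.broadcast_to(z,len(u)); d=np.c_[u[:,0],-u[:,1],-np.ones(len(u))]@A.T
    return o+d*((z-o[2])/d[:,2])[:,None]
def w2px(n,P,s=None):
    c,A,o=cam(n,s); q=(np.atleast_2d(P)-o)@A*[1,-1,-1]
    return cv2.projectPoints(q,np.zeros(3),np.zeros(3),c['K'],c['distortion'])[0].reshape(-1,2)
E
python3 - <<'E'
import cv2
i=cv2.imread('pics/top0.png')
a=cv2.resize(i[125:240,155:270],None,fx=5.2,fy=5.2,interpolation=cv2.INTER_CUBIC)
b=cv2.resize(i[125:200,312:382],None,fx=2.8,fy=2.8,interpolation=cv2.INTER_CUBIC)
import numpy as np
c=np.zeros((598,800,3),np.uint8);c[:598,:598]=a[:598,:598];c[:210,600:796]=b
s=cv2.imread('pics/scene0.png')[135:205,270:325];s=cv2.resize(s,None,fx=3.5,fy=3.5);c[220:220+s.shape[0],600:600+s.shape[1]]=s
cv2.imwrite('pics/crop1.png',c)
E
```

```text
(no output)
```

View pics/crop1.png

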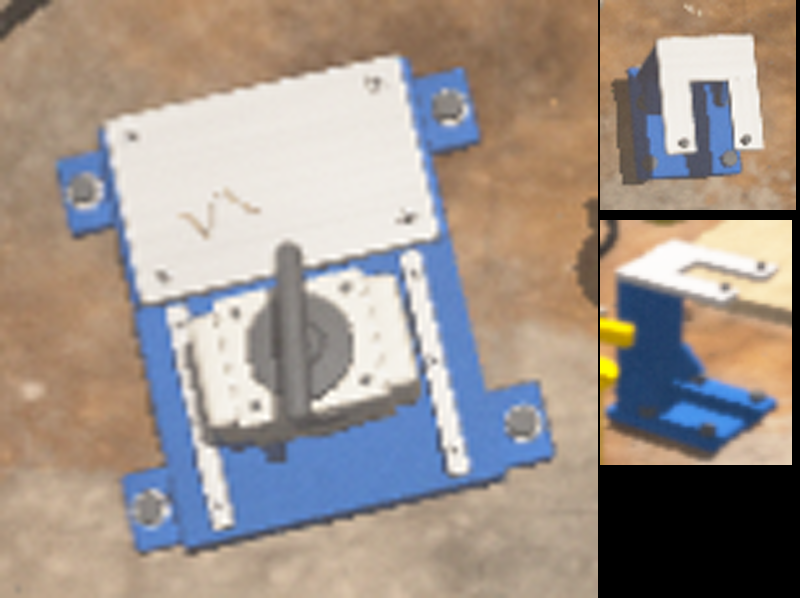

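```bash
python3 - <<'E'
from h import *
f=lambda p:np.array(p)/5.2+[155,125]
C=px2w('top',f([(103,128),(400,57),(440,238),(143,303)]),.044); 
M=np.array([[.105,.075],[.105,-.075],[.01,-.075],[.01,.075]])
m=C.mean(0)[:2];Mm=M.mean(0);a=M-Mm;b=C[:,:2]-m
th=np.arctan2((a[:,0]*b[:,1]-a[:,1]*b[:,0]).sum(),(a*b).sum());Rz=np.array([[np.cos(th),-np.sin(th)],[np.sin(th),np.cos(th)]])
o=m-Rz@Mm;print('fix',o,th,'res',b-a@Rz.T,'pin',o+Rz@[-.04,0])
H=px2w('top',f([(288,248),(296,412)]),.163);print('bar',H,H.mean(0),np.linalg.norm(H[1]-H[0]),np.arctan2(*(H[0]-H[1])[[1,0]]))
print('collar',px2w('top',f([(300,347)]),.12))
g=lambda p:np.array(p)/2.8+[312,125]
F=px2w('top',g([(58,40),(152,36),(165,148),(65,152),(93,82),(130,82),(135,146),(95,150),(84,143),(145,138)]),.13);print(F.round(4))
E
```

```text
fix [0.52188315 0.00672423] 0.20417038280439706 res [[-0.0021761   0.00035225]
 [-0.00058867 -0.00066331]
 [ 0.00042485  0.00065492]
 [ 0.00233993 -0.00034387]] pin [ 0.48271397 -0.00138596]
bar [[ 0.5208329   0.00062061  0.163     ]
 [ 0.4477463  -0.00203175  0.163     ]] [ 0.4842896  -0.00070557  0.163     ] 0.07313470803370385 0.0362746250653209
collar [[ 0.48319554 -0.00079198  0.12      ]]
[[ 0.6018 -0.2912  0.13  ]
 [ 0.6039 -0.3736  0.13  ]
 [ 0.5054 -0.3781  0.13  ]
 [ 0.504  -0.2917  0.13  ]
 [ 0.5642 -0.3193  0.13  ]
 [ 0.5636 -0.3515  0.13  ]
 [ 0.5077 -0.3522  0.13  ]
 [ 0.5051 -0.3175  0.13  ]
 [ 0.5114 -0.3084  0.13  ]
 [ 0.5145 -0.3613  0.13  ]]
```

Call:
drive_tool([
  [[0,0,0],[0,0,0],1],
], force=40)

```text
time: 0.22
position: [0.1881, -0.622, 0.2917]
tool_rot: [-3.107, -0.46, 0.0]
ft_force: [0.6, -1.0, 0.5]
grip_width: 0.999
grip_force: 0.0
```

Call:
drive_tool([
  [[4.28,-1.7,-0.1],[0,0,0],1],
  [[4.28,-1.7,-0.1],[0,0,0],1],
  [[4.28,-1.7,-0.1],[0,0,0],1],
  [[4.28,-1.7,-0.1],[0,0,0],1],
  [[4.28,-1.7,-0.1],[0,0,0],1],
  [[4.28,-1.7,-0.1],[0,0,0],1],
  [[4.28,-1.7,-0.1],[0,0,0],1],
  [[4.28,-1.7,-0.1],[0,0,0],1],
  [[4.28,-1.7,-0.1],[0,0,0],1],
  [[4.28,-1.7,-0.1],[0,0,0],1],
  [[0,0,0],[0,0,0],1],
])

```text
time: 1.6
position: [0.5521, -0.3305, 0.302]
tool_rot: [-3.103, -0.472, -0.003]
ft_force: [0.3, -0.0, -0.2]
grip_width: 0.995
grip_force: 0.0
```

```bash
python3 - <<'E'
from h import *
s=ctrl.get_state(); im=ctrl.get_image('wrist'); np.save('s1.npy',s,allow_pickle=True)
print(s['position'],s['tool_rot'],s['joint_positions'].round(2),s['ft_force'])
cv2.imwrite('pics/w1.png',im[:,:,::-1])
E
```

```text
[ 0.55209626 -0.33052506  0.30198705] [-3.10329588 -0.47222795 -0.00318082] [ 0.76  0.32 -0.33  1.45  0.1   1.39 -0.84] [ 0.3399971  -0.02239912 -0.22270161]
```

View pics/w1.png

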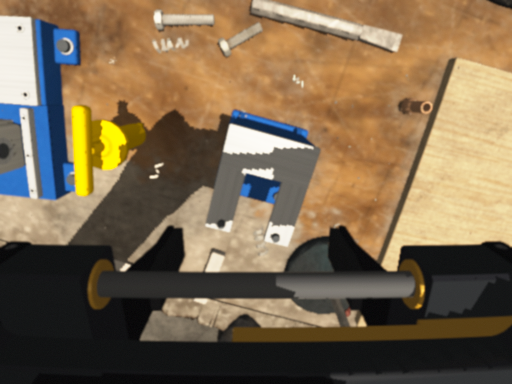

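The wrist view shows the fork at about (262,185), with the pegs at (221,223) and (276,238) and the slot open downwards. The yellow look-alike pin is at (85,150).

```bash
python3 - <<'E'
from h import *
s=np.load('s1.npy',allow_pickle=True).item()
P=px2w('wrist',[(221,222),(276,237),(245,172),(281,181),(229,124),(319,148),(207,223),(289,245)],[.136,.136]+[.13]*6,s);print(P.round(4))
p=P[:2].mean(0);y=P[0]-P[1];y/=np.linalg.norm(y);x=np.array([y[1],-y[0],0]);print('yaw',np.arctan2(x[1],x[0]),'seat',p+.036*x,'slot end mid-18',P[2:4].mean(0)-.018*x)
q=w2px('top',p+.036*x);print(q)
E
```

```text
[[ 0.5159 -0.3082  0.136 ]
 [ 0.5165 -0.362   0.136 ]
 [ 0.5669 -0.316   0.13  ]
 [ 0.5686 -0.3498  0.13  ]
 [ 0.6037 -0.2906  0.13  ]
 [ 0.6073 -0.3721  0.13  ]
 [ 0.5081 -0.2957  0.13  ]
 [ 0.5093 -0.3782  0.13  ]]
yaw 0.011394338785474014 seat [ 0.55219672 -0.33467936  0.136     ] slot end mid-18 [ 0.54977229 -0.33311427  0.13      ]
[[352.34254591 158.49914619]]
```

Call:
drive_tool([
  [[0.46,-4.79,0],[0,0,0],1],
  [[0.46,-4.79,0],[0,0,0],1],
  [[0.46,-4.79,0],[0,0,0],1],
  [[0.46,-4.79,0],[0,0,0],1],
  [[0.46,-4.79,0],[0,0,0],1],
  [[0.46,-4.79,0],[0,0,0],1],
  [[0.46,-4.79,0],[0,0,7.6],1],
  [[0,0,0],[0,0,7.6],1],
  [[0,0,0],[0,0,0],1],
])

```text
time: 2.78
position: [0.482, -0.0066, 0.3024]
tool_rot: [3.14, 0.044, 0.0]
ft_force: [-0.2, -1.2, 0.6]
grip_width: 0.998
grip_force: 0.0
```

```bash
python3 - <<'E'
from h import *
s=ctrl.get_state(); im=ctrl.get_image('wrist'); np.save('s2.npy',s,allow_pickle=True)
print(s['position'],s['tool_rot'],s['joint_positions'].round(2),s['ft_force'])
cv2.imwrite('pics/w2.png',im[:,:,::-1])
E
```

```text
[ 0.48199089 -0.00659053  0.30236824] [3.13982227e+00 4.42118456e-02 3.57829526e-04] [ 0.52 -0.03 -0.55  1.82 -0.01  1.34 -1.57] [-0.18540449 -1.22912806  0.55712968]
```

View pics/w2.png

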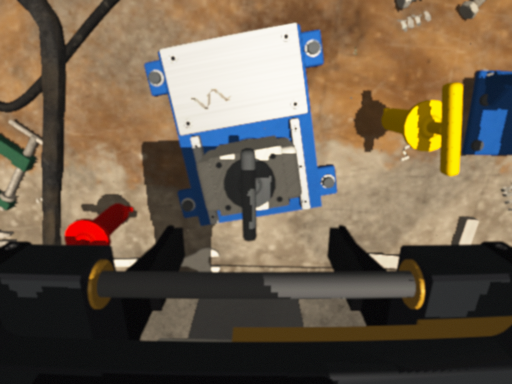

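The wrist view shows the grey bar from (248,152) to (249,238) with its collar at (249,184). The raised table corners are at (160,49), (297,23), (305,112) and (180,137).

```bash
python3 - <<'E'
from h import *
s=np.load('s2.npy',allow_pickle=True).item()
P=px2w('wrist',[(248,151),(249.5,238),(249,184)],[.163,.163,.122],s);print(P.round(4),P[:2].mean(0),np.arctan2(*(P[0]-P[1])[[1,0]]))
C=px2w('wrist',[(160,49),(297,23),(305,112),(180,137)],.044,s)[:,:2]
M=np.array([[.105,.075],[.105,-.075],[.01,-.075],[.01,.075]])
m=C.mean(0);Mm=M.mean(0);a=M-Mm;b=C-m
th=np.arctan2((a[:,0]*b[:,1]-a[:,1]*b[:,0]).sum(),(a*b).sum());Rz=np.array([[np.cos(th),-np.sin(th)],[np.sin(th),np.cos(th)]])
o=m-Rz@Mm;print('fix',o,th,(b-a@Rz.T).round(4),'pin',o+Rz@[-.04,0])
E
```

```text
[[ 5.252e-01 -1.000e-04  1.630e-01]
 [ 4.507e-01 -2.800e-03  1.630e-01]
 [ 4.863e-01 -9.000e-04  1.220e-01]] [ 0.48792486 -0.00146077  0.163     ] 0.03685245100677738
fix [0.52408346 0.00686589] 0.19873277878276352 [[ 0.0002 -0.0017]
 [-0.0003 -0.0006]
 [ 0.0013  0.0032]
 [-0.0012 -0.0009]] pin [ 0.48487076 -0.0010312 ]
```

Call:
drive_tool([
  [[0.3,-0.55,2.0],[0,0,0],1],
  [[0,0,4],[0,0,-0.4],1],
  [[0,0,3.6],[0,0,0],1],
  [[0,0,0],[0,0,0],1],
  [[0,0,0],[0,0,0],-1],
  [[0,0,0],[0,0,0],-1],
  [[0,0,0],[0,0,0],-1],
  [[0,0,0],[0,0,0],-1],
  [[0,0,0],[0,0,0],-1],
], force=25)

```text
time: 3.95
position: [0.4853, 0.0004, 0.2065]
tool_rot: [3.141, 0.056, 0.0]
ft_force: [-0.2, 0.8, 0.0]
grip_width: 0.515
grip_force: 0.0
```

Call:
drive_tool([
  [[0,0,0],[0,0,0],-1],
  [[0,0,0],[0,0,0],-1],
  [[0,0,0],[0,0,0],-1],
  [[0,0,0],[0,0,0],-1],
  [[0,0,0],[0,0,0],-1],
  [[0,0,0],[0,0,0],-1],
])

```text
time: 4.7
position: [0.4852, 0.0002, 0.2062]
tool_rot: [3.141, 0.056, -0.0]
ft_force: [-0.2, -0.9, -1.0]
grip_width: 0.136
grip_force: 25.0
```

Call:
drive_tool([
  [[0,0,0],[0,0,-6],-1],
  [[0,0,0],[0,0,-6],-1],
  [[0,0,0],[0,0,-6],-1],
  [[0,0,0],[0,0,-6],-1],
  [[0,0,0],[0,0,-6],-1],
  [[0,0,0],[0,0,0],-1],
])

```text
time: 5.45
position: [0.4851, 0.0007, 0.2061]
tool_rot: [-3.02, -0.865, 0.0]
ft_force: [-0.1, 1.3, -0.5]
grip_width: 0.134
grip_force: 25.0
```

Call:
drive_tool([
  [[0,0,-0.1],[0,0,0],-1],
  [[0,0,-0.1],[0,0,0],-1],
  [[0,0,0],[0,0,0],-1],
])

```text
time: 5.82
position: [0.485, 0.0003, 0.2081]
tool_rot: [3.02, 0.866, -0.001]
ft_force: [0.1, 0.5, -2.3]
grip_width: 0.132
grip_force: 25.0
```

```bash
python3 - <<'E'
from bench import ctrl
s=ctrl.get_state();print(s['torque'],s['ft_force'],s['position'],s['joint_positions'][6])
E
```

```text
[-0.01008369 -0.05578964 -0.02194082] [ 0.14888361  0.45796152 -2.3194375 ] [4.85036872e-01 2.69644211e-04 2.08096582e-01] -1.0961113499225812
```

Call:
drive_tool([
  [[0,0,-0.1],[0,0,0],-1],
  [[0,0,0],[0,0,0],-1],
])

```text
time: 6.08
position: [0.4846, 0.0002, 0.2084]
tool_rot: [-3.019, -0.866, 0.002]
ft_force: [1.2, 0.8, -8.5]
grip_width: 0.136
grip_force: 25.0
```

Call:
drive_tool([
  [[0,0,0.15],[0,0,-5],-1],
  [[0,0,0],[0,0,-5],-1],
  [[0,0,0],[0,0,0],-1],
  [[0,0,-0.2],[0,0,0],-1],
  [[0,0,0],[0,0,0],-1],
])

```text
time: 6.7
position: [0.485, 0.0003, 0.2093]
tool_rot: [-2.933, -1.126, 0.001]
ft_force: [0.6, 0.5, -6.4]
grip_width: 0.136
grip_force: 25.0
```

Call:
drive_tool([
  [[0,0,-0.15],[0,0,0],-1],
  [[0,0,0],[0,0,0],-1],
])

```text
time: 6.95
position: [0.4851, 0.0003, 0.2114]
tool_rot: [2.932, 1.127, -0.001]
ft_force: [-0.3, 0.1, -5.1]
grip_width: 0.136
grip_force: 25.0
```

Call:
drive_tool([
  [[0,0,0],[0,0,-3],-1],
  [[0,0,-0.3],[0,0,0],-1],
  [[0,0,-0.3],[0,0,0],-1],
  [[0,0,0],[0,0,0],-1],
])

```text
time: 7.45
position: [0.4855, 0.0004, 0.2179]
tool_rot: [2.902, 1.202, 0.001]
ft_force: [-0.2, -0.3, -1.8]
grip_width: 0.137
grip_force: 25.0
```

Call:
drive_tool([
  [[0,0,-1],[0,0,0],-1],
  [[0,0,-1.3],[0,0,0],-1],
  [[0,0,-1.3],[0,0,0],-1],
  [[0,0,-1.3],[0,0,0],-1],
  [[0,0,-1.3],[0,0,0],-1],
  [[0,0,-1.3],[0,0,0],-1],
  [[0,0,-1.3],[0,0,0],-1],
  [[0,0,-1.3],[0,0,0],-1],
  [[0,0,-1.3],[0,0,0],-1],
  [[0,0,-1.3],[0,0,0],-1],
  [[0,0,-0.6],[0,0,0],-1],
  [[0,0,0],[0,0,0],-1],
], force=35)

```text
time: 8.95
position: [0.4853, 0.0004, 0.3506]
tool_rot: [2.902, 1.203, 0.001]
ft_force: [-0.3, 1.1, -1.9]
grip_width: 0.135
grip_force: 35.0
```

Call:
drive_tool([
  [[0,0,-1.5],[0,0,0],-1],
  [[-1,0.91,-1.5],[0,0,0],-1],
  [[-2.8,2.56,0],[0,0,0],-1],
  [[-3.1,2.83,0],[0,0,0],-1],
  [[-3.1,2.83,0],[0,0,0],-1],
  [[-3.1,2.83,0],[0,0,0],-1],
  [[-3.1,2.83,0],[0,0,0],-1],
  [[-3.1,2.83,0],[0,0,0],-1],
  [[-2.8,2.56,0],[0,0,0],-1],
  [[-1.8,1.65,0],[0,0,0],-1],
  [[-0.9,0.87,0],[0,0,0],-1],
  [[0,0,0],[0,0,0],-1],
])

```text
time: 10.45
position: [0.4706, -0.3357, 0.3802]
tool_rot: [-2.902, -1.202, -0.0]
ft_force: [-0.5, 0.4, -3.0]
grip_width: 0.137
grip_force: 35.0
```

Lower to TCP z of about 0.235 and check the alignment from the scene and top cameras.

Call:
drive_tool([
  [[0,0,2],[0,0,0],-1],
  [[0,0,3],[0,0,0],-1],
  [[0,0,3],[0,0,0],-1],
  [[0,0,3],[0,0,0],-1],
  [[0,0,2.2],[0,0,0],-1],
  [[0,0,1.2],[0,0,0],-1],
  [[0,0,0],[0,0,0],-1],
])

```text
time: 11.32
position: [0.4707, -0.3345, 0.236]
tool_rot: [-2.9, -1.205, 0.001]
ft_force: [1.0, -0.7, -2.3]
grip_width: 0.135
grip_force: 35.0
```

```bash
python3 - <<'E'
from h import *
s=ctrl.get_state();print(s['position'],s['ft_force'])
im=ctrl.get_image('scene')[:,:,::-1];w=ctrl.get_image('wrist')[:,:,::-1]
c=np.zeros((450,800,3),np.uint8)
c[:450,:400]=cv2.resize(im[120:210,255:335],(400,450),interpolation=cv2.INTER_CUBIC)
c[:300,400:]=cv2.resize(w,(400,300))
cv2.imwrite('pics/s3.png',c)
E
```

```text
[ 0.4706752  -0.33445872  0.23596357] [ 0.96649221 -0.73453366 -2.29220861]
```

View pics/s3.png

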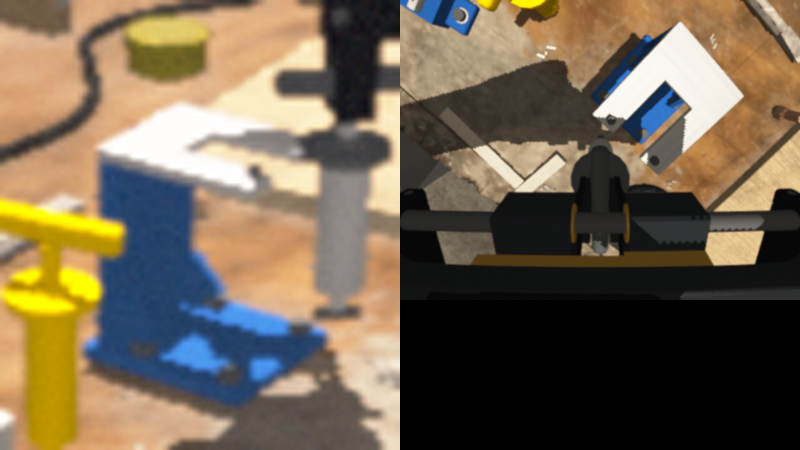

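The scene crop shows the pin upright with its collar just above fork level and the shank in front of the slot. The wrist crop shows the collar at (600,165) facing the open slot. Sliding in now.

Call:
drive_tool([
  [[0.93,0.93,0],[0,0,0],-1],
  [[0.93,0.93,0],[0,0,0],-1],
  [[0.93,0.93,0],[0,0,0],-1],
  [[0.93,0.93,0],[0,0,0],-1],
  [[0.93,0.93,0],[0,0,0],-1],
  [[0.95,0.93,0],[0,0,0],-1],
  [[0,0,0],[0,0,0],-1],
])

```text
time: 12.3
position: [0.5507, -0.3348, 0.236]
tool_rot: [-2.901, -1.205, -0.001]
ft_force: [0.5, -0.2, -0.7]
grip_width: 0.13
grip_force: 35.0
```

Lower by about 13 mm, watching for the seat.

Call:
drive_tool([
  [[0,0,0.5],[0,0,0],-1],
  [[0,0,0.4],[0,0,0],-1],
  [[0,0,0.2],[0,0,0],-1],
  [[0,0,0.15],[0,0,0],-1],
  [[0,0,0],[0,0,0],-1],
])

```text
time: 12.92
position: [0.5495, -0.3354, 0.2237]
tool_rot: [2.902, 1.203, -0.0]
ft_force: [-1.0, -0.6, -2.1]
grip_width: 0.132
grip_force: 35.0
```

Call:
drive_tool([
  [[0,0,0.12],[0,0,0],-1],
  [[0,0,0.08],[0,0,0],-1],
  [[0,0,0],[0,0,0],-1],
])

```text
time: 13.3
position: [0.5497, -0.3355, 0.2222]
tool_rot: [2.902, 1.203, 0.0]
ft_force: [-0.4, 0.3, 0.4]
grip_width: 0.136
grip_force: 35.0
```

Call:
drive_tool([
  [[0,0,0],[0,0,0],0.2],
  [[0,0,0],[0,0,0],0.2],
  [[0,0,0],[0,0,0],0.2],
  [[0,0,0],[0,0,0],0.2],
  [[0,0,0],[0,0,0],0.2],
  [[0,0,0],[0,0,0],0.2],
])

```text
time: 14.05
position: [0.5496, -0.3354, 0.2217]
tool_rot: [2.902, 1.203, -0.0]
ft_force: [0.5, -0.1, 0.5]
grip_width: 0.595
grip_force: 0.0
```

Call:
drive_tool([
  [[0,0,-0.5],[0,0,0],0.2],
  [[0,0,-1.5],[0,0,0],0.2],
  [[0,0,-2.5],[0,0,0],0.2],
  [[0,0,-3.5],[0,0,0],0.2],
  [[0,0,-3],[0,0,0],0.2],
  [[0,0,0],[0,0,0],0.2],
])

```text
time: 14.8
position: [0.5509, -0.3357, 0.3363]
tool_rot: [2.897, 1.201, 0.007]
ft_force: [-0.0, 0.0, -0.2]
grip_width: 0.601
grip_force: 0.0
```

```bash
python3 - <<'E'
from h import *
s=ctrl.get_state();print(s['position'],s['tool_rot'],s['time'],s['joint_positions'].round(2),s['grip_width'])
np.save('s4.npy',s,allow_pickle=True)
im=ctrl.get_image('scene')[:,:,::-1];w=ctrl.get_image('wrist')[:,:,::-1]
c=np.zeros((450,800,3),np.uint8)
c[:450,:400]=cv2.resize(im[130:280,160:330],(400,450),interpolation=cv2.INTER_CUBIC)
c[:300,400:]=cv2.resize(w,(400,300))
cv2.imwrite('pics/s4.png',c)
E
```

```text
[ 0.55087559 -0.3357452   0.33626896] [2.89663255 1.20100178 0.00665297] 14.8 [ 0.74  0.31 -0.3   1.39  0.09  1.45 -0.34] 0.6008057956804566
```

View pics/s4.png

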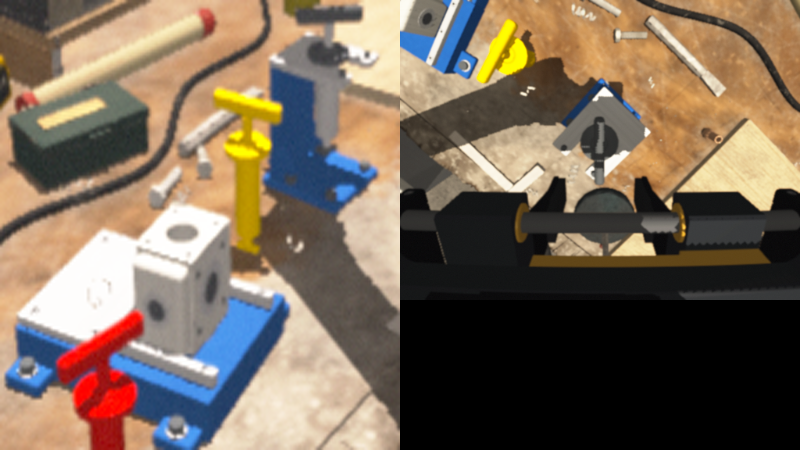

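The pin hangs upright in the fork, at (325,15–60) in the left crop and (600,140) in the right one. The housing stands upright on the low table at (185,270). Going behind it next.

Call:
drive_tool([
  [[0.9,-1.96,0],[0,0,0],0.2],
  [[1.79,-3.93,0],[0,0,0],0.2],
  [[1.79,-3.93,0],[0,0,0],0.2],
  [[1.79,-3.93,0],[0,0,0],0.2],
  [[1.79,-3.93,0],[0,0,0],0.2],
  [[1.79,-3.93,0],[0,0,0],0.2],
  [[1.79,-3.93,0],[0,0,0],0.2],
  [[1.79,-3.93,0],[0,0,0],0.2],
  [[0.9,-1.96,0],[0,0,8.4],0.2],
  [[0,0,0],[0,0,8.4],0.2],
  [[0,0,0],[0,0,8.4],0.2],
  [[0,0,0],[0,0,8.4],0.2],
])

```text
time: 16.4
position: [0.4278, -0.0119, 0.3306]
tool_rot: [-3.126, -0.306, 0.003]
ft_force: [0.2, -0.5, 0.2]
grip_width: 0.603
grip_force: 0.0
```

Call:
drive_tool([
  [[0,0,3],[0,0,0],0.2],
  [[0,0,0],[0,0,0],0.2],
])

```text
time: 16.65
position: [0.4266, -0.012, 0.2991]
tool_rot: [-3.125, -0.313, 0.009]
ft_force: [0.2, 0.6, 0.2]
grip_width: 0.6
grip_force: 0.0
```

```bash
cat >> h.py <<'E'
FO=np.array([.5232,.0068]);FY=.2
def rep():
    s=ctrl.get_state();r=R.from_rotvec(s['tool_rot']).as_matrix();c,d=np.cos(FY),np.sin(FY)
    F=np.array([[c,d,0],[-d,c,0],[0,0,1]])
    p=s['position'].copy();p[:2]-=FO
    print('t',s['time'],'fixTCP',(F@p).round(4),'axes\n',(F@r).round(3),'f',(F@s['ft_force']).round(1),'j',s['joint_positions'].round(2),s['grip_width'])
    return s
E
python3 - <<'E'
from h import *
s=rep()
im=ctrl.get_image('wrist')
np.save('s5.npy',s,allow_pickle=True)
cv2.imwrite('pics/w5.png',im[:,:,::-1])
E
```

```text
t 16.65 fixTCP [-0.0984  0.0008  0.2991] axes
 [[ 1.    -0.001 -0.006]
 [-0.001 -1.     0.002]
 [-0.006 -0.002 -1.   ]] f [0.3 0.5 0.2] j [ 0.62 -0.16 -0.58  1.93 -0.09  1.35 -1.31] 0.5998370981759644
```

View pics/w5.png

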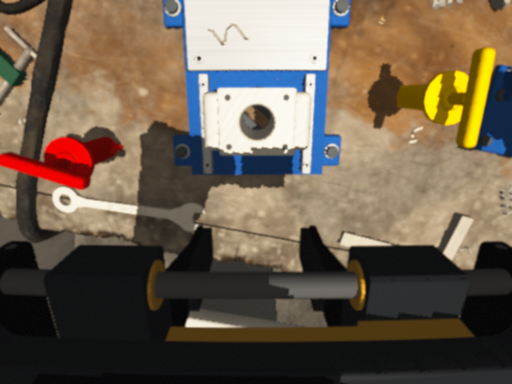

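The housing stands square in the guides with its bore at (257,120), top edges at rows 88 to 152, and columns 207 to 311.

```bash
python3 - <<'E'
from h import *
s=np.load('s5.npy',allow_pickle=True).item()
P=px2w('wrist',[(257,119),(257,90),(257,152),(186,70),(328,71)],[.114,.114,.114,.044,.044],s)[:,:2]-FO
c,d=np.cos(FY),np.sin(FY);print((P@np.array([[c,-d],[d,c]])).round(4))
E
```

```text
[[-0.0354 -0.0006]
 [-0.0104 -0.0006]
 [-0.0654 -0.0006]
 [ 0.0114  0.0761]
 [ 0.0102 -0.0777]]
```

Call:
drive_tool([
  [[0,0,3],[0,0,0],0.2],
  [[0,0,3],[0,0,0],0.2],
  [[0,0,3],[0,0,0],0.2],
  [[0,0,3],[0,0,0],0.2],
  [[0,0,3],[0,0,0],0.2],
  [[0,0,1.7],[0,0,0],0.2],
  [[0,0,0],[0,0,0],0.2],
])

```text
time: 17.58
position: [0.4281, -0.0119, 0.1343]
tool_rot: [-3.125, -0.313, 0.003]
ft_force: [0.3, 0.3, 0.1]
grip_width: 0.599
grip_force: 0.0
```

```bash
python3 -c "
from h import *
rep()"
```

```text
t 17.575 fixTCP [-0.0969  0.0006  0.1343] axes
 [[ 1.    -0.    -0.002]
 [-0.    -1.     0.001]
 [-0.002 -0.001 -1.   ]] f [0.3 0.2 0.1] j [ 0.6   0.03 -0.63  2.14  0.02  0.99 -1.41] 0.598763303400055
```

Push 3 cm (expected contact after about 2 cm).

Call:
drive_tool([
  [[0.7,0,0],[0,0,0],0.2],
  [[0.7,0,0],[0,0,0],0.2],
  [[0.5,0,0],[0,0,0],0.2],
  [[0.4,0,0],[0,0,0],0.2],
  [[0.4,0,0],[0,0,0],0.2],
  [[0.3,0,0],[0,0,0],0.2],
  [[0,0,0],[0,0,0],0.2],
])

```text
time: 18.45
position: [0.4567, -0.0064, 0.1347]
tool_rot: [3.125, 0.312, -0.007]
ft_force: [-5.5, -1.6, 3.5]
grip_width: 0.597
grip_force: 2.9
```

Call:
drive_tool([
  [[0.3,0,0],[0,0,0],0.2],
  [[0.3,0,0],[0,0,0],0.2],
  [[0,0,0],[0,0,0],0.2],
])

```text
time: 18.82
position: [0.4628, -0.0052, 0.1346]
tool_rot: [3.125, 0.312, -0.006]
ft_force: [-5.3, -2.0, 2.6]
grip_width: 0.599
grip_force: 2.6
```

Call:
drive_tool([
  [[0.2,0,0],[0,0,0],0.2],
  [[0.2,0,0],[0,0,0],0.2],
  [[0,0,0],[0,0,0],0.2],
])

```text
time: 19.2
position: [0.465, -0.0047, 0.1345]
tool_rot: [3.125, 0.312, -0.012]
ft_force: [-11.2, -2.0, 8.1]
grip_width: 0.6
grip_force: 5.7
```

```bash
python3 -c "
from h import *
rep()"
```

```text
t 19.2 fixTCP [-0.0593  0.0003  0.1345] axes
 [[ 1.    -0.001 -0.008]
 [-0.001 -1.    -0.   ]
 [-0.008  0.    -1.   ]] f [-11.4   0.3   8.1] j [ 0.56  0.12 -0.64  2.05  0.09  1.   -1.49] 0.5995078362271171
```

The housing is against the step. Now back off, rise near the top, and start contact.

Call:
drive_tool([
  [[-1.0,0,0],[0,0,0],0.2],
  [[0,0,-2],[0,0,0],0.2],
  [[0,0,-1.95],[0,0,0],0.2],
  [[0.4,0,0],[0,0,0],0.2],
  [[0.3,0,0],[0,0,0],0.2],
  [[0,0,0],[0,0,0],0.2],
])

```text
time: 19.95
position: [0.4643, -0.0046, 0.1733]
tool_rot: [-3.125, -0.313, 0.003]
ft_force: [-2.0, -0.8, 0.9]
grip_width: 0.594
grip_force: 0.6
```

```bash
python3 -c "
from h import *
rep()"
```

```text
t 19.95 fixTCP [-0.06    0.0005  0.1733] axes
 [[ 1.    -0.    -0.002]
 [-0.    -1.     0.001]
 [-0.002 -0.001 -1.   ]] f [-2.1 -0.4  0.9] j [ 0.58  0.06 -0.64  2.02  0.04  1.08 -1.45] 0.594490245669097
```

Light contact. Start along the arc (15°).

Call:
drive_tool([
  [[0.35,0,-0.25],[0,0,0],0.2],
  [[0.3,0,-0.25],[0,0,0],0.2],
  [[0.3,0,-0.23],[0,0,0],0.2],
  [[0.3,0,-0.22],[0,0,0],0.2],
  [[0.32,0,-0.2],[0,0,0],0.2],
  [[0.32,0,-0.2],[0,0,0],0.2],
  [[0,0,0],[0,0,0],0.2],
])

```text
time: 20.82
position: [0.4838, -0.0006, 0.188]
tool_rot: [-3.126, -0.313, -0.001]
ft_force: [-1.5, -0.2, -1.2]
grip_width: 0.598
grip_force: 0.6
```

```bash
python3 - <<'E'
from h import *
rep()
w=ctrl.get_image('wrist')[:,:,::-1];im=ctrl.get_image('scene')[:,:,::-1]
c=np.zeros((450,800,3),np.uint8)
c[:450,:400]=cv2.resize(im[190:285,160:290],(400,450),interpolation=cv2.INTER_CUBIC)
c[:300,400:]=cv2.resize(w,(400,300))
cv2.imwrite('pics/s6.png',c)
E
```

```text
t 20.825 fixTCP [-0.0401  0.0006  0.188 ] axes
 [[ 1.    -0.     0.001]
 [-0.    -1.     0.   ]
 [ 0.001 -0.    -1.   ]] f [-1.5  0.1 -1.2] j [ 0.57  0.09 -0.64  1.96  0.06  1.11 -1.47] 0.5984238138620156
```

View pics/s6.png

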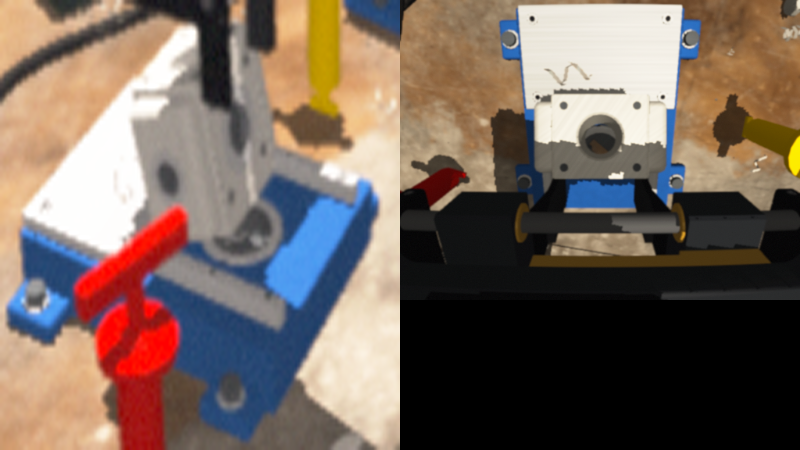

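The housing is tipping squarely, about 15° over the step edge. Continue the arc.

Call:
drive_tool([
  [[0.33,0,-0.18],[0,0,0],0.2],
  [[0.33,0,-0.17],[0,0,0],0.2],
  [[0.35,0,-0.15],[0,0,0],0.2],
  [[0.35,0,-0.14],[0,0,0],0.2],
  [[0.35,0,-0.12],[0,0,0],0.2],
  [[0.36,0,-0.11],[0,0,0],0.2],
  [[0.36,0,-0.09],[0,0,0],0.2],
  [[0.36,0,-0.07],[0,0,0],0.2],
  [[0.36,0,-0.05],[0,0,0],0.2],
  [[0.37,0,-0.04],[0,0,0],0.2],
  [[0,0,0],[0,0,0],0.2],
])

```text
time: 22.3
position: [0.5182, 0.0063, 0.199]
tool_rot: [-3.126, -0.313, -0.001]
ft_force: [-0.5, 0.3, -0.3]
grip_width: 0.598
grip_force: 0.1
```

```bash
python3 -c "
from h import *
rep()"
```

```text
t 22.3 fixTCP [-0.005   0.0005  0.199 ] axes
 [[ 1. -0.  0.]
 [-0. -1.  0.]
 [ 0. -0. -1.]] f [-0.5  0.5 -0.3] j [ 0.54  0.16 -0.65  1.87  0.1   1.14 -1.52] 0.5983548885692608
```

Call:
drive_tool([
  [[0.25,0,-0.02],[0,0,0],0.2],
  [[0.25,0,-0.01],[0,0,0],0.2],
  [[0.25,0,0],[0,0,0],0.2],
  [[0.25,0,0.01],[0,0,0],0.2],
  [[0.25,0,0.02],[0,0,0],0.2],
  [[0.25,0,0.03],[0,0,0],0.2],
  [[0.25,0,0.03],[0,0,0],0.2],
  [[0,0,0],[0,0,0],0.2],
  [[0,0,0],[0,0,0],0.2],
  [[0,0,0],[0,0,0],0.2],
])

```text
time: 23.55
position: [0.5349, 0.0096, 0.1983]
tool_rot: [3.126, 0.313, -0.0]
ft_force: [-0.3, -0.2, -0.2]
grip_width: 0.596
grip_force: 0.0
```

```bash
python3 - <<'E'
from h import *
rep()
w=ctrl.get_image('wrist')[:,:,::-1];im=ctrl.get_image('scene')[:,:,::-1]
c=np.zeros((450,800,3),np.uint8)
c[:450,:400]=cv2.resize(im[190:285,160:290],(400,450),interpolation=cv2.INTER_CUBIC)
c[:300,400:]=cv2.resize(w,(400,300))
cv2.imwrite('pics/s7.png',c)
E
```

```text
t 23.55 fixTCP [0.012  0.0004 0.1983] axes
 [[ 1. -0. -0.]
 [-0. -1. -0.]
 [-0.  0. -1.]] f [-0.4 -0.1 -0.2] j [ 0.52  0.2  -0.65  1.84  0.13  1.15 -1.54] 0.5959493381909085
```

View pics/s7.png

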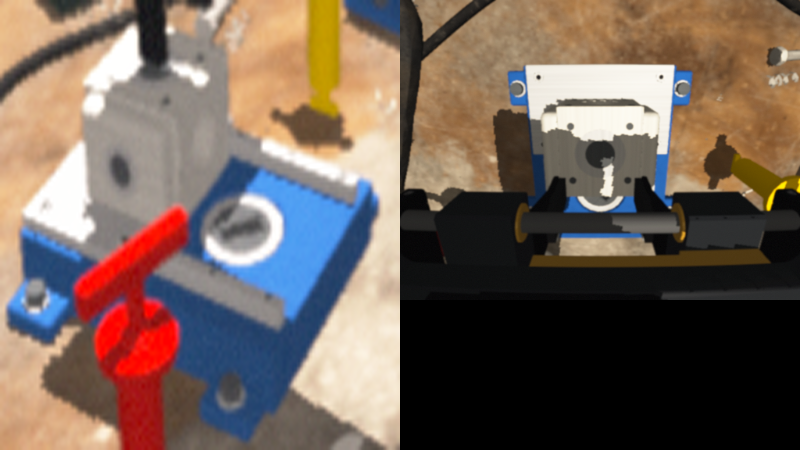

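The housing lies on the raised table with the port face up, port at (598,153) in the right crop, and looks square. Retreat upward, then check its position numerically.

```bash
python3 - <<'E'
from h import *
s=rep();P=px2w('wrist',np.array([(198,153),(171,126),(230,126),(163,180),(233,180)])*1.28,.104,s)[:,:2]-FO
c,d=np.cos(FY),np.sin(FY);print((P@np.array([[c,-d],[d,c]])).round(4))
E
```

```text
t 23.65 fixTCP [0.012  0.0005 0.1984] axes
 [[ 1. -0. -0.]
 [-0. -1. -0.]
 [-0.  0. -1.]] f [-0.3 -0.1  0.5] j [ 0.52  0.2  -0.65  1.84  0.13  1.15 -1.54] 0.5995168272016562
[[ 0.0339  0.0013]
 [ 0.0569  0.023 ]
 [ 0.0568 -0.0245]
 [ 0.0091  0.0318]
 [ 0.0091 -0.029 ]]
```

Call:
drive_tool([
  [[0,0,-1],[0,0,0],0.2],
  [[0,0,-3],[0,0,0],0.2],
  [[0,0,-4],[0,0,0],0.2],
  [[0,0,-3],[0,0,0],0.2],
  [[0,0,0],[0,0,0],0.2],
  [[0,0,0],[0,0,0],0.2],
])

```text
time: 24.4
position: [0.5347, 0.0096, 0.3081]
tool_rot: [3.126, 0.313, -0.001]
ft_force: [-0.3, 0.7, -0.4]
grip_width: 0.601
grip_force: 0.0
```

```bash
python3 -c "
from bench import ctrl
print(ctrl.get_state()['qd'].round(3)); print(ctrl.close_job())"
```

```text
[ 0.     0.012  0.004  0.018  0.001 -0.001 -0.001]
the job is handed in; nothing more can be done
None
```

I handed the job in at about 24.5 s, and the hand-in returned no verdict. The pin hangs upright in the fork, and the housing appears to lie flat and square on the raised table with its port face up, centre about 34 mm along the fixture's x; I judged its flatness from the pictures and did not measure it.

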